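# Fit the dish tray into the warming dock and set its heat wheel

### The arm

A 7-joint arm with a two-finger parallel gripper is mounted at the origin on the work surface. World frame = base frame: x ahead of the robot, y to its left, z up, the work surface at z = 0. Lengths are in m, angles in rad, forces in N, time in s.
With the tool pointing down it reaches from about 0.35 to 0.9 m from the base axis. Payload 8.1 kg.
Tool frame: the origin (TCP) lies midway between the tips of the shut fingers; the grasp point (between the pads) lies 19 mm behind it; z points along the fingers, x is the direction in which the jaws open and shut, and the axes are right-handed (so a half turn about z gives the same grasp; the last joint's range is limited). The gripper opens to 92 mm and grips with 3 to 60 N. Pads are 19 mm wide; open, the fingers measure 130 mm over their backs; the gripper's body (75 mm by 190 mm) begins 47 mm behind the grasp point.
Start: joints at [1.222, 0.434, 0.025, 1.573, -0.012, 1.134, -0.075], TCP at [0.152, -0.606, 0.227] pointing down, gripper open.
Joint ranges: [-2.62, 2.62], [-0.44, 2.09], [-1.27, 1.32], [0.08, 2.57], [-1.32, 4.46], [0.12, 2], [-2.74, 2.74]. Speed limits (rad/s): [2.22, 2.22, 3.01, 3.01, 3.14, 3.14, 3.14].

### API

Orientations are given as a rotation vector (axis times angle).
In Python, from cell import arm gives the robot as it stands.
- The arm moves only by the tool jog_arm, never from a script. Its argument "commands" is a list of rows, each an object with "translation": the shift along the tool's x, y, z in mm, a list of three; "turn": the turn, a rotation vector about the tool's x, y, z in rad, a list of three. A call has 1 to 12 rows; each row is the pose to reach, as a shift and turn from the pose commanded when the call began, along the tool's axes at that moment; what a row does not reach only later rows make up. A row lasts 1/12 s, in which the tool goes at most 41.7 mm and 7.16 degrees, less where a joint would pass 70% of its speed; a pose out of reach is approached as far as the arm can. A call with a gripper value outside its range is refused whole. "claw" is the closure, from -1 (fully open) to 1 (shut), so that 0 is half open, set as the call begins (left out, the last holds). The fingers move at their own pace and stop on an object; "grip_force" is the grip in N (left out, the last holds). Time passes only in rows, so rows that repeat a pose let the fingers close. It gives the time, the measured TCP pose, the force and the opening at its end, in the units of the state.
- arm.observe(): the state, without advancing time (a new reading comes with each control period).
- arm.get_image(name): name is "side" or "top"; returns the picture (384x512x3 uint8, blue, green, red); there is no depth.
- arm.camera_info(name): a dict with "vertical_fov" (degrees; the focal length in pixels is half the picture's height over the tangent of half this angle, whatever the lens; pixels are square), "cx", "cy" (the principal point, pixels), "eye" and "rotation" of the camera in the world. Camera axes: x right, y up, looking along -z (the intrinsics and any distortion apply to the point x, -y, -z); pixel columns grow to the right and rows downward; lengths in m; the calibration is good to about 2 mm. A picture is of the moment at which its call begins. camera_info takes no time and is no camera call.
- arm.sign_off(): hands the job in, once; it reports no verdict.
Trained networks look in the newest picture that a camera, given by its name, has taken for a name from the list of things; names that differ only in an ending like _2 or _b are one class to them, and where a whole thing is asked for, a point or a joint stands for the part that bears it (a point fixed in the world has none). Each returns a list of dicts, best first, with "confidence" (0 to 1); they miss things now and then, are a little off and sometimes report something else, mostly with a low value. They report only what shows in the picture. A call takes as long as a camera call. They do not tell look-alikes from the thing itself.
- arm.trace(camera, query): "region" (384x512 bool, what is visible of it) and "box" ([left, top, width, height] in pixels, round what is visible of it).
- arm.landmark_of(camera, query): "at" ([column, row] in pixels: a listed point, or the origin of a listed thing).
The state is a dict: "clock": time; "joints": joint angles; "dq": joint speeds; "joint_efforts": joint torques, N m; "position": TCP position; "ee_rot": TCP orientation; "force": force on the tool from outside, world axes, zero at the start; "ft_torque": the same for the moment, N m; "width": opening from 0.0 (shut) to 1.0 (fully open).
Only numpy, scipy, OpenCV 4.12 (cv2) and the standard library are available. Lean on these libraries where they do the work, as an engineer would, in place of code of your own. Each camera call takes 0.05 s, during which the arm holds its last target. There are 200 camera calls.

### The job

Take the dish tray off its leaning rest by the blue grip bar, tuck its brass tongue edge under the blue lip of the warming dock, then lower the opposite edge until the tray lies flat, fully home in the pocket, and let go. Then roll the dock's thumbwheel until the green band stands at the two black index marks. Leave the other things on the bench where they stand.

Things in the scene. Friction and masses are not known exactly. Their poses are not given: they have to be found in the camera images.
- tray_grip (a point): Grip point of the loose dish tray (0.2 kg), in the middle of its blue upright grip bar: 12 mm thick (x), 50 mm long (y), rising from 6 to 48 mm above the tray's underside. The point is 37 mm above the underside and 63 mm in +x from the tongue edge. Tray axes: x from the tongue edge to the opposite edge, z the plate's upward normal. Fingers close on the 12 mm, along x.
- tray_edge (a point): Middle of the tray's tongue edge, on the underside; axes as tray_grip. The tray is an aluminium plate 110 (x) x 90 (y) x 6 mm; the last 14 mm at its -x edge is a brass-coloured tongue only 4 mm thick, flush with the underside.
- tray: The tray itself, origin at the centre of its underside; axes as tray_grip. It starts leaning on the rest at 30 degrees, tongue edge lowest and towards the robot's left, so its grip bar leans over to the robot's left.
- rest: Fixed leaning rest: clear ramp 130 x 100 mm sloping 30 degrees, rising towards its +x, on a white foot 118 x 116 mm, top end about 80 mm high. A blue stop, 8 mm high, holds the tray's tongue edge at the low (-x) end, so the tray leaves upwards, square to the ramp. Origin under the middle of the foot; z up.
- dock_seat (a point): Centre of the pocket floor of the fixed white warming dock, 20 mm above the bench; z up, x from the lip side (the robot's left) to the opposite side. Pocket 116 (x, -58 to +58) x 98 (y) mm; walls at both y sides and at +x rise 8 mm above the floor. The seated tray lies on this floor, tongue edge under the lip, tray x along dock x.
- lip_edge (a point): Middle of the lower free edge of the dock's blue retaining lip; axes as dock_seat. The lip runs along the whole -x side of the pocket, is 4 mm thick, and overhangs from x = -58 to -46 mm in the dock_seat frame; its underside is 13 mm above the pocket floor.
- wheel_top (a point): Top of the black knurled thumbwheel on the dock's pod (on the side towards the robot), at x 0, y -80, z +34 mm from dock_seat; axes as dock_seat. Wheel radius 24 mm, width 16 mm, axle along y; its top stands 16 mm above the pod (100 x 48 mm). Two black index marks lie beside it on the pod's white top, at x = 0.
- heat_wheel (a joint): Angle of the thumbwheel, rad, stops at 0 and 2.5; grows as its top rolls towards the dock's +x (away from the lip). Stays where left; friction 0.04 N m, so a fingertip pressed on it with 3 to 8 N rolls it. At the index marks: red band at 0, middle of the green band (0.36 rad wide) at 1.5, orange at 2.25. Starts between 0 and 0.6.
- dish: Bystander: closed clear dish, 60 mm across, 14 mm high. Origin under its centre.
- media: Bystander: small bottle, 40 mm across, 85 mm high. Origin under its centre.
- timer: Bystander: grey timer 60 x 75 x 22 mm. Origin under its centre.
- pipette: Bystander: black hand pipette lying flat, 160 mm long, 14 mm thick. Origin under its rear end.
There are look-alikes about, which are no part of the job. What is shaped like the tray but orange is not meant.

How it is judged:
By the outcome, as a careful person would: the job done as asked, in the order asked, and still so for the second after the job is handed in, with the robot touching nothing.
It also fails if it takes over 58 s, if anything falls off the work surface, if the arm or the gripper's body presses on something with over 40 N, if the wrist force passes 120 N, or if a joint passes its speed limit or range.

## Working session

There is one attempt and no reset: what is moved stays moved. The work goes in short steps, Python scripts to look and compute and a tool call to move; the robot and the scene stay as the last step left them, time stands still between calls to the robot, and variables do not carry over. Pictures are saved under pics/ and viewed, about 8 in all and at most 12, crops included, and the job is handed in when it is done.

Besides the shell and the picture viewer there is one more tool, called after "Call:" as name([rows], argument=value, ...), one row to a line, values as JSON. jog_arm: Moves the arm, as the interface text tells. Its arguments: {"type":"object","properties":{"commands":{"type":"array","items":{"type":"object","properties":{"translation":{"type":"array","items":{"type":"number"}},"turn":{"type":"array","items":{"type":"number"}}}}},"claw":{"type":"number"},"grip_force":{"type":"number"}},"required":["commands"]}

```bash
mkdir -p pics; ls; python3 - <<'E'
from cell import arm
import cv2,numpy as np
s=arm.observe();print(s)
for n in("side","top"):
    print(n,arm.camera_info(n)); cv2.imwrite(f"pics/{n}0.png",arm.get_image(n))
    for q in("tray_grip","tray_edge","tray","rest","dock_seat","lip_edge","wheel_top"):
        print(n,q,[(np.round(d["at"],1).tolist(),round(d["confidence"],2)) for d in arm.landmark_of(n,q)])
E
```

```text
pics
{'clock': 0.0, 'joints': array([ 1.22242906,  0.43518598,  0.02494323,  1.57411129, -0.01161348,
        1.13400963, -0.07508754]), 'dq': array([ 0.00095436, -0.000831  , -0.00084538, -0.00066648,  0.00275155,
       -0.00036581,  0.0013536 ]), 'joint_efforts': array([ 1.71924949e-04, -6.67861605e+01,  9.84738618e-01, -3.14463115e+01,
       -6.06053369e-02,  4.26781364e-02,  1.78539872e-04]), 'position': array([ 0.15189981, -0.60571935,  0.22596213]), 'ee_rot': array([-2.47626073e+00,  1.93190698e+00,  2.05075097e-03]), 'force': array([ 0.79852661,  1.27551513, -0.01019089]), 'ft_torque': array([ 0.0070992 , -0.05799815, -0.06826422]), 'width': 0.9994338589071226}
side {'vertical_fov': 49.74995532265073, 'cx': 255.1600175167609, 'cy': 191.1621334355016, 'eye': array([0.09436198, 0.72509989, 0.75159222]), 'rotation': array([ 0.3013593 , -1.14874674, -2.42574691])}
side tray_grip [([289.1, 344.4], 0.96), ([177.0, 226.0], 0.91), ([253.2, 258.0], 0.9), ([269.3, 159.4], 0.72), ([243.5, 198.3], 0.68), ([120.0, 281.2], 0.56)]
side tray_edge [([171.6, 256.8], 0.81), ([246.3, 197.2], 0.
[... 442 characters left out ...]
480879188, 'eye': array([ 0.26679477, -0.03397945,  1.13960963]), 'rotation': array([ 0.17036182, -0.15591554, -1.50333477])}
top tray_grip [([185.7, 158.7], 0.97), ([189.1, 217.4], 0.97), ([247.5, 179.9], 0.89), ([138.5, 149.2], 0.88), ([134.2, 266.7], 0.67), ([176.1, 165.9], 0.22)]
top tray_edge [([142.1, 166.7], 0.91), ([263.7, 184.8], 0.88), ([125.8, 285.0], 0.88), ([177.0, 166.6], 0.7), ([195.0, 239.7], 0.61)]
top tray [([191.3, 221.7], 0.74), ([141.4, 152.8], 0.71), ([137.0, 267.5], 0.69), ([248.4, 181.2], 0.63), ([192.4, 159.9], 0.55)]
top rest []
top dock_seat [([306.6, 167.2], 0.94)]
top lip_edge [([290.1, 156.1], 0.85)]
top wheel_top [([302.7, 180.8], 0.76), ([305.0, 165.2], 0.48)]
```

View pics/side0.png

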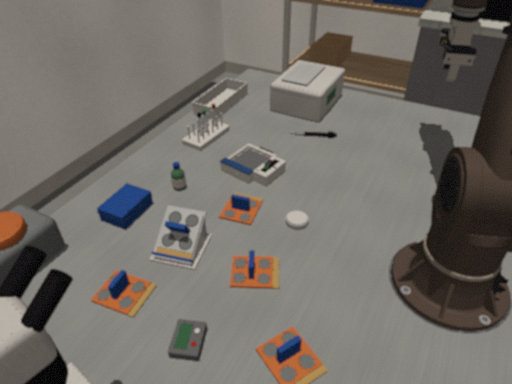

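View pics/top0.png

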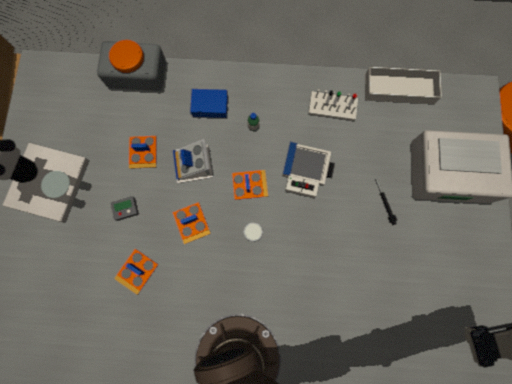

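```bash
cat > h.py <<'E'
from cell import arm
import cv2,numpy as np
from scipy.spatial.transform import Rotation as R
from scipy.optimize import least_squares
CI={n:arm.camera_info(n) for n in("side","top")}
def proj(n,P):
    c=CI[n];f=192/np.tan(np.radians(c["vertical_fov"]/2))
    p=(np.atleast_2d(P)-c["eye"])@R.from_rotvec(c["rotation"]).as_matrix()
    return np.c_[c["cx"]-f*p[:,0]/p[:,2],c["cy"]+f*p[:,1]/p[:,2]]
def place(v,tilt,pts): # v=x,y,z,yaw ; pts local
    return R.from_euler("ZY",[v[3],-tilt]).apply(np.atleast_2d(pts))+np.array(v[:3])
def fit(obs,tilt,v0,z=None): # obs: (cam,local,uv)
    def res(v):
        v=list(v) if z is None else [v[0],v[1],z,v[2]]
        return np.concatenate([proj(c,place(v,tilt,[l]))[0]-u for c,l,u in obs])
    r=least_squares(res,v0,loss="soft_l1",x_scale=.1)
    return r.x,np.round(r.fun.reshape(-1,2),1)
def near(n,q,uv,k=3,rad=12):
    o=[]
    for _ in range(k):
        arm.get_image(n)
        o+=[d["at"] for d in arm.landmark_of(n,q) if np.hypot(*(np.array(d["at"])-uv))<rad]
    return np.median(o,0) if o else None
E
python3 - <<'E'
from h import *
T={"tray_grip":(.008,0,.037),"tray_edge":(-.055,0,0),"tray":(0,0,0)}
D={"dock_seat":(0,0,0),"lip_edge":(-.046,0,.013),"wheel_top":(0,-.08,.034)}
def coll(M,g):
    o=[]
    for n in g:
        for q,l in M.items():
            u=near(n,q,g[n][0],k=2,rad=g[n][1])
            if u is not None: o.append((n,l,u)); print(n,q,u)
    return o
o=coll(T,{"side":((177,237),24),"top":((186,161),14)})
v,r=fit(o,np.pi/6,[.5,.15,.04,-1.5]);print("tray",v,r.tolist())
o2=coll(D,{"side":((255,164),20),"top":((303,170),20)})
w,r=fit(o2,0,[.5,-.2,-1.5],z=.02);print("dock",w,r.tolist())
w=[w[0],w[1],.02,w[2]]
v=list(v)
for n in("side","top"):
    im=cv2.resize(arm.get_image(n),None,fx=4,fy=4,interpolation=cv2.INTER_CUBIC)
    def draw(P,c):
        p=np.round((proj(n,P)+.5)*4).astype(int);cv2.polylines(im,[p.reshape(-1,1,2)],False,c,1,cv2.LINE_AA)
    box=lambda x0,x1,y0,y1,z:[(x0,y0,z),(x1,y0,z),(x1,y1,z),(x0,y1,z),(x0,y0,z)]
    draw(place(v,np.pi/6,box(-.055,.055,-.045,.045,.006)),(0,0,255))
    draw(place(v,np.pi/6,box(.002,.014,-.025,.025,.048)),(0,255,255))
    draw(place(w,0,box(-.058,.058,-.049,.049,.008)),(0,0,255))
    draw(place(w,0,box(-.058,-.046,-.049,.049,.017)),(0,255,255))
    draw(place(w,0,box(-.024,.024,-.088,-.072,.01)),(0,255,0))
    a=np.array([170,235]) if n=="side" else np.array([187,160])
    cr=lambda c:im[(c[1]-40)*4:(c[1]+40)*4,(c[0]-45)*4:(c[0]+45)*4]
    b=np.array([255,164]) if n=="side" else np.array([303,170])
    cv2.imwrite(f"pics/c_{n}.png",np.hstack([cr(a),cr(b)]))
i=np.vstack([cv2.imread("pics/c_side.png")[20:300],cv2.imread("pics/c_top.png")[20:300]]);cv2.imwrite("pics/c1.png",i)
E
```

```text
side tray_grip [175.   227.05]
side tray_edge [175.4 252.5]
side tray [179.2  233.65]
top tray_grip [184.7 158.5]
top tray_edge [178.85 166.75]
top tray [188.5 162.1]
tray [ 0.5935547   0.19320415  0.04687184 -1.20556498] [[1.3, -0.7], [0.2, 3.9], [0.4, 0.2], [-0.5, -1.1], [-1.6, -0.3], [1.3, -2.3]]
side dock_seat [247.05 158.75]
side lip_edge [252.9 162.9]
side wheel_top [266.9  160.95]
top dock_seat [304.4 166. ]
top lip_edge [293.8  158.75]
top wheel_top [302.05 184.7 ]
dock [ 0.61144085 -0.18534723 -1.79600208] [[2.4, 1.8], [-13.7, 0.8], [2.8, 0.2], [2.4, -2.2], [-0.1, 0.0], [-0.1, -0.6]]
```

View pics/c1.png

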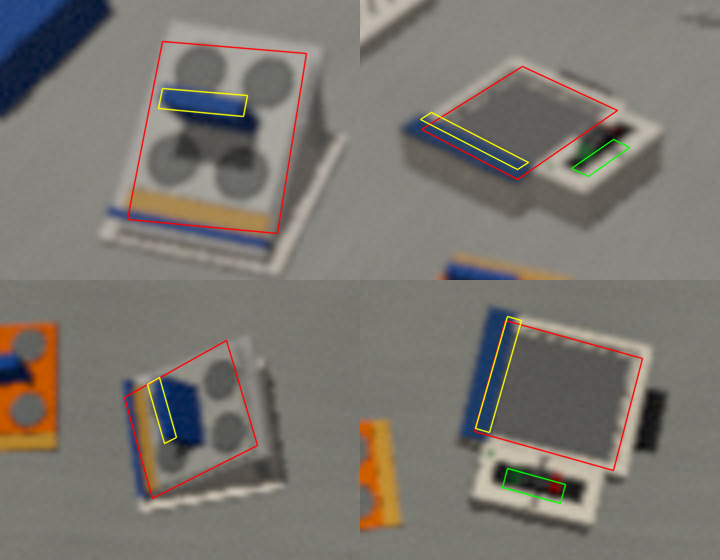

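```bash
python3 - <<'E'
from h import *
def cr(n,c,k=8):
    im=arm.get_image(n)[c[1]-18:c[1]+18,c[0]-24:c[0]+24]  # 48x36
    im=cv2.resize(im,None,fx=k,fy=k,interpolation=cv2.INTER_CUBIC)
    for i in range(0,48,8): cv2.putText(im,str(c[0]-24+i),(i*k,10),0,.35,(0,255,255),1);cv2.line(im,(i*k,12),(i*k,18),(0,255,255),1)
    for i in range(4,36,8): cv2.putText(im,str(c[1]-18+i),(0,i*k+4),0,.35,(0,255,255),1);cv2.line(im,(24,i*k),(30,i*k),(0,255,255),1)
    return im
cv2.imwrite("pics/c2.png",np.vstack([np.hstack([cr("side",(182,235)),cr("top",(194,161))]),np.hstack([cr("side",(253,163)),cr("top",(304,170))])]))
E
```

```text
(no output)
```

View pics/c2.png

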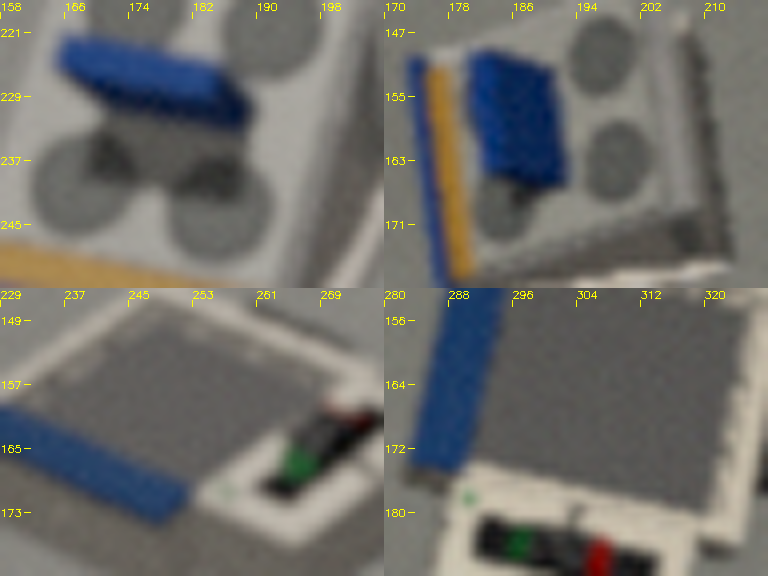

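```bash
python3 - <<'E'
from h import *
t=[("top",(-.055,.045,.004),(175.5,151.5)),("top",(-.055,-.045,.004),(178.25,177.75)),("top",(-.041,.045,.005),(177.9,151.1)),("top",(-.041,-.045,.005),(181.25,177.4)),
("top",(.002,.025,.048),(181.4,149.5)),("top",(.002,-.025,.048),(183,165.25)),("top",(.014,.025,.006),(190.75,151.1)),("top",(.014,-.025,.006),(192.9,166.4)),
("side",(-.041,.045,.005),(158.75,246.75)),("side",(-.041,-.045,.005),(194,253)),("side",(.002,.025,.048),(165.9,225.1)),("side",(.002,-.025,.048),(187.6,230.5)),("side",(.014,.025,.048),(167,221.75)),("side",(.014,-.025,.048),(186.7,226))]
v,r=fit(t,np.pi/6,[.59,.19,.05,-1.3]);print("tray",v,r.tolist())
d=[("top",(-.046,.049,.017),(297.5,143.75)),("top",(-.046,-.049,.017),(290.1,174.5)),("top",(.058,-.049,.008),(320.5,180.4)),("top",(.058,.049,.008),(328.3,153.5)),
("top",(0,-.08,.026),(302.6,185)),("side",(-.046,-.049,.017),(253,170.1)),("side",(-.046,.049,.017),(225.5,157.75)),("side",(0,-.08,.026),(269.5,164.5))]
for o in(d,[x for x in d if x[0]=="top"],[x for x in d if x[0]=="side"]):
  w,r=fit(o,0,[.61,-.18,-1.8],z=.02);print("dock",w,r.tolist())
for c in("top","side"):
  for z in(None,.049):
    x,r=fit([a for a in t if a[0]==c],np.pi/6,[.59,.19,.05,-1.3] if z is None else [.59,.19,-1.3],z=z);print(c,x)
print("edge z",place(v,np.pi/6,[(-.055,0,0),(.008,0,.037)]))
E
```

```text
tray [ 0.59088953  0.19036978  0.04392351 -1.34984204] [[-0.0, 1.0], [0.4, 0.8], [0.6, 0.1], [0.4, -0.0], [-1.1, 0.9], [-0.8, 0.4], [1.2, 0.8], [1.0, 0.4], [-0.4, -0.1], [-0.5, 1.0], [-0.7, 0.8], [-2.3, -0.7], [-0.2, -0.7], [0.1, -1.1]]
dock [ 0.61185835 -0.18418985 -1.75919701] [[-0.8, 1.0], [-0.2, -1.6], [0.6, 1.0], [-0.9, -0.3], [-0.5, -0.2], [-1.1, -1.1], [1.5, -0.5], [0.5, -1.4]]
dock [ 0.61215686 -0.18562484 -1.76815286] [[-0.2, 0.9], [0.1, -1.8], [0.9, 1.0], [-0.4, -0.2], [-0.2, -0.3]]
dock [ 0.61114094 -0.17847963 -1.73589808] [[-1.3, -0.0], [0.8, 0.8], [0.2, -0.6]]
top [ 0.5943596   0.19281589  0.03785429 -1.35195511]
top [ 0.59108574  0.19021813 -1.35257309]
side [ 0.59965339  0.1801355   0.03021477 -1.33120888]
side [ 0.58566196  0.19408416 -1.34937952]
edge z [[0.58045059 0.2368432  0.01642351]
 [0.58835345 0.20166026 0.07996645]]
```

```bash
cat >> h.py <<'E'
TR=[.591,.191,.045,-1.35]; DK=[.612,-.185,.02,-1.765]
def toolrot(yaw,tilt,s=1): # tool z=-normal, tool x = s*tray x
    B=R.from_euler("ZY",[yaw,-tilt]).as_matrix()
    return R.from_matrix(np.c_[s*B[:,0],-s*B[:,1],-B[:,2]])
def rel(P,Q,base=None):
    s=arm.observe() if base is None else base
    q=R.from_rotvec(s["ee_rot"])
    return np.round(q.inv().apply(P-s["position"])*1000,1).tolist(),np.round((q.inv()*Q).as_rotvec(),3).tolist()
def as_pose(P,Q): return {"position":np.array(P),"ee_rot":Q.as_rotvec()}
E
python3 - <<'E'
from h import *
s=arm.observe();print(s["clock"],R.from_rotvec(s["ee_rot"]).as_matrix().round(2).tolist())
for sg in(1,-1):
    Q=toolrot(TR[3],np.pi/6,sg)
    P=place(TR,np.pi/6,[(.008,0,.12)])[0]
    print(sg,P,rel(P,Q))
    G=place(TR,np.pi/6,[(.008,0,.018)])[0]; print(G,rel(G,Q,as_pose(P,Q)))
E
```

```text
3.5 [[0.24, -0.97, 0.0], [-0.97, -0.24, -0.0], [0.0, 0.0, -1.0]]
1 [0.57937692 0.24278339 0.15292305] ([-719.6, -621.0, 73.8], [-0.007, 0.523, 0.024])
[0.59054626 0.1930215  0.06458846] ([0.0, -0.0, 102.0], [-0.0, 0.0, 0.0])
-1 [0.57937692 0.24278339 0.15292305] ([-719.6, -621.0, 73.8], [-0.807, -0.01, -3.011])
[0.59054626 0.1930215  0.06458846] ([-0.0, 0.0, 102.0], [-0.0, -0.0, 0.0])
```

Call:
jog_arm([
  {"translation": [-720,-621,-40],"turn": [0,0.2,0]},
  {"translation": [-720,-621,-40],"turn": [0,0.2,0]},
  {"translation": [-720,-621,-40],"turn": [0,0.2,0]},
  {"translation": [-720,-621,-40],"turn": [0,0.2,0]},
  {"translation": [-720,-621,-40],"turn": [0,0.2,0]},
  {"translation": [-720,-621,-40],"turn": [0,0.2,0]},
  {"translation": [-720,-621,-40],"turn": [0,0.2,0]},
  {"translation": [-720,-621,-40],"turn": [0,0.2,0]},
  {"translation": [-720,-621,-40],"turn": [0,0.2,0]},
  {"translation": [-720,-621,-40],"turn": [0,0.2,0]},
  {"translation": [-720,-621,-40],"turn": [0,0.2,0]},
  {"translation": [-720,-621,-40],"turn": [0,0.2,0]},
], claw=-0.2)

```text
clock: 4.5
position: [0.3755, -0.1613, 0.2482]
ee_rot: [2.372, -1.851, 0.24]
force: [1.0, -0.6, -0.8]
width: 0.604
```

```bash
python3 - <<'E'
from h import *
Q=toolrot(TR[3],np.pi/6);P=place(TR,np.pi/6,[(.008,0,.12)])[0]
s=arm.observe();print(s["clock"],s["position"],s["width"],rel(P,Q))
E
```

```text
4.5 [ 0.37546929 -0.1612886   0.24823597] 0.6039989353448539 ([-354.6, -295.9, 25.3], [-0.01, 0.322, 0.023])
```

Call:
jog_arm([
  {"translation": [-355,-296,10],"turn": [-0.01,0.322,0.023]},
  {"translation": [-355,-296,10],"turn": [-0.01,0.322,0.023]},
  {"translation": [-355,-296,10],"turn": [-0.01,0.322,0.023]},
  {"translation": [-355,-296,10],"turn": [-0.01,0.322,0.023]},
  {"translation": [-355,-296,10],"turn": [-0.01,0.322,0.023]},
  {"translation": [-355,-296,10],"turn": [-0.01,0.322,0.023]},
  {"translation": [-355,-296,10],"turn": [-0.01,0.322,0.023]},
  {"translation": [-355,-296,10],"turn": [-0.01,0.322,0.023]},
  {"translation": [-355,-296,10],"turn": [-0.01,0.322,0.023]},
  {"translation": [-355,-296,10],"turn": [-0.01,0.322,0.023]},
  {"translation": [-355,-296,10],"turn": [-0.01,0.322,0.023]},
  {"translation": [-355,-296,10],"turn": [-0.01,0.322,0.023]},
])

```text
clock: 5.5
position: [0.5604, 0.2101, 0.1733]
ee_rot: [2.152, -1.723, 0.574]
force: [1.0, -0.3, 1.1]
width: 0.601
```

```bash
python3 - <<'E'
from h import *
Q=toolrot(TR[3],np.pi/6);P=place(TR,np.pi/6,[(.008,0,.07)])[0]
s=arm.observe();print(s["clock"],s["position"],s["width"],rel(P,Q))
E
```

```text
5.5 [0.56042735 0.21014181 0.17327608] 0.6011963140158446 ([-34.1, -25.7, 53.8], [0.001, 0.001, 0.0])
```

Call:
jog_arm([
  {"translation": [-34,-26,20],"turn": [0,0,0]},
  {"translation": [-34,-26,54],"turn": [0,0,0]},
  {"translation": [-34,-26,54],"turn": [0,0,0]},
  {"translation": [-34,-26,54],"turn": [0,0,0]},
])

```text
clock: 5.83
position: [0.5838, 0.215, 0.1088]
ee_rot: [2.15, -1.72, 0.572]
force: [-0.7, 0.1, 0.2]
width: 0.601
```

```bash
cat >> h.py <<'E'
def look(fn,cs,k=8,hw=(24,18),over=None):
    o=[]
    for n,c in cs:
        im=arm.get_image(n)
        im=cv2.resize(im[c[1]-hw[1]:c[1]+hw[1],c[0]-hw[0]:c[0]+hw[0]],None,fx=k,fy=k,interpolation=cv2.INTER_CUBIC)
        for L,col in (over or []):
            p=np.round((proj(n,L)+.5-np.array(c)+hw)*k).astype(int)
            cv2.polylines(im,[p.reshape(-1,1,2)],False,col,1,cv2.LINE_AA)
        for i in range(0,2*hw[0],8): cv2.putText(im,str(c[0]-hw[0]+i),(i*k,10),0,.35,(0,255,255),1)
        for i in range(4,2*hw[1],8): cv2.putText(im,str(c[1]-hw[1]+i),(0,i*k+4),0,.35,(0,255,255),1)
        o.append(im)
    cv2.imwrite(fn,np.hstack(o))
box=lambda x0,x1,y0,y1,z:[(x0,y0,z),(x1,y0,z),(x1,y1,z),(x0,y1,z),(x0,y0,z)]
E
python3 - <<'E'
from h import *
Q=toolrot(TR[3],np.pi/6);P=place(TR,np.pi/6,[(.008,0,.018)])[0]
s=arm.observe();print(s["clock"],s["position"],s["width"],rel(P,Q))
t=np.pi/6
look("pics/g1.png",[("side",(178,225)),("top",(188,160))],over=[(place(TR,t,box(-.055,.055,-.045,.045,.006)),(0,0,255)),(place(TR,t,box(.002,.014,-.025,.025,.048)),(0,255,255)),(place(TR,t,[(-.041,-.045,.004),(-.041,.045,.004)]),(0,255,0))])
E
```

```text
5.8333 [0.58377736 0.2150412  0.10882376] 0.600826661278484 ([-2.3, -2.0, 49.8], [0.005, -0.001, 0.001])
```

View pics/g1.png

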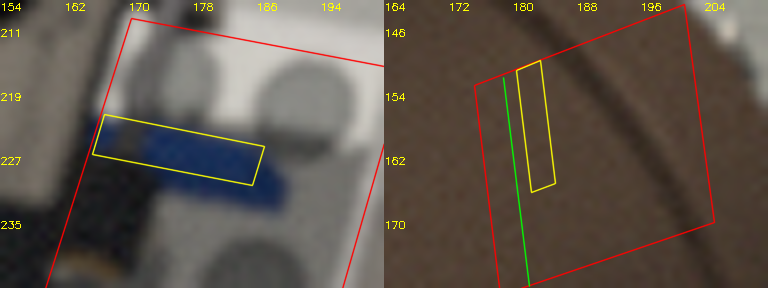

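```bash
python3 - <<'E'
from h import *
t=np.pi/6
print("bar",proj("side",place(TR,t,[(.002,.025,.006),(.002,-.025,.006),(.002,.025,.048),(.002,-.025,.048),(.014,.025,.048),(.014,-.025,.048)])).round(1).tolist())
s=arm.observe();q=R.from_rotvec(s["ee_rot"])
print("tips",proj("side",s["position"]+q.apply([(-.0275,0,0),(.0275,0,0),(-.0275,.0095,0),(-.0275,-.0095,0)])).round(1).tolist())
h=cv2.cvtColor(arm.get_image("side"),cv2.COLOR_BGR2HSV)
m=((abs(h[...,0].astype(int)-112)<12)&(h[...,1]>110)).astype(np.uint8)[205:242,158:200]
print("\n".join("".join(".#"[x] for x in r) for r in m))
E
```

```text
bar [[170.9, 230.8], [190.3, 234.6], [165.0, 225.7], [185.0, 229.7], [166.5, 220.8], [186.5, 224.7]]
tips [[169.3, 232.9], [176.5, 209.9], [173.2, 233.7], [165.4, 232.1]]
..........................................
..........................................
..........................................
..........................................
..........................................
..........................................
..........................................
..........................................
..........................................
..........................................
..........................................
..........................................
..........................................
..........................................
..........................................
..........................................
..........................................
..........................................
........#....####..#......................
.......##....##########...................
.............##############...............
.............###############..............
..............###############.............
..............################............
...............################...........
..................#############...........
......................#########...........
............................##............
..........................................
..........................................
..........................................
..........................................
..........................................
..........................................
..........................................
..........................................
..........................................
```

Call:
jog_arm([
  {"translation": [-1,-1,25],"turn": [0,0,0]},
  {"translation": [-1,-1,50],"turn": [0,0,0]},
  {"translation": [-1,-1,50],"turn": [0,0,0]},
  {"translation": [-1,-1,50],"turn": [0,0,0]},
])

```text
clock: 6.32
position: [0.5907, 0.1928, 0.0677]
ee_rot: [2.152, -1.724, 0.574]
force: [0.5, 1.1, -0.2]
width: 0.598
```

Call:
jog_arm([
  {"translation": [0,0,0],"turn": [0,0,0]},
  {"translation": [0,0,0],"turn": [0,0,0]},
  {"translation": [0,0,0],"turn": [0,0,0]},
  {"translation": [0,0,0],"turn": [0,0,0]},
  {"translation": [0,0,0],"turn": [0,0,0]},
  {"translation": [0,0,0],"turn": [0,0,0]},
  {"translation": [0,0,0],"turn": [0,0,0]},
  {"translation": [0,0,0],"turn": [0,0,0]},
], claw=1, grip_force=25)

```text
clock: 6.98
position: [0.5908, 0.1929, 0.0666]
ee_rot: [2.152, -1.723, 0.575]
force: [-0.8, -0.7, 3.8]
width: 0.128
```

Call:
jog_arm([
  {"translation": [0,0,-30],"turn": [0,0,0]},
  {"translation": [0,0,-60],"turn": [0,0,0]},
  {"translation": [0,0,-90],"turn": [0,0,0]},
  {"translation": [0,0,-120],"turn": [0,0,0]},
  {"translation": [0,0,-120],"turn": [0,0,0]},
])

```text
clock: 7.4
position: [0.5775, 0.2574, 0.1749]
ee_rot: [2.162, -1.726, 0.574]
force: [-0.6, 1.6, -0.9]
width: 0.129
```

```bash
cat >> h.py <<'E'
TIN=np.array([.008,0,.020]) # TCP in tray frame
def tcp_for(edge,tilt,dz=None): # edge: dock-frame point (x,y,z) of tongue edge -> TCP pose
    E=place(DK,0,[edge])[0]
    return E+R.from_euler("ZY",[DK[3],-tilt]).apply(TIN-[-.055,0,0]), toolrot(DK[3],tilt)
E
python3 - <<'E'
from h import *
s=arm.observe();print(s["clock"],s["position"],s["width"],s["force"],s["ft_torque"])
P,Q=tcp_for((-.030,0,.08),np.radians(15));print(P,rel(P,Q))
Z,_=tcp_for((-.030,0,.08),np.radians(15))
E
```

```text
7.4 [0.57745428 0.25736296 0.17487298] 0.12948552299430313 [-0.64044859  1.59649535 -0.85477226] [0.82510435 0.19473501 0.02579422]
[ 0.60704473 -0.21019426  0.13562412] ([383.1, 75.5, 261.9], [-0.163, -0.249, 0.387])
```

Call:
jog_arm([
  {"translation": [383,75,250],"turn": [-0.163,-0.249,0.387]},
  {"translation": [383,75,250],"turn": [-0.163,-0.249,0.387]},
  {"translation": [383,75,250],"turn": [-0.163,-0.249,0.387]},
  {"translation": [383,75,250],"turn": [-0.163,-0.249,0.387]},
  {"translation": [383,75,250],"turn": [-0.163,-0.249,0.387]},
  {"translation": [383,75,250],"turn": [-0.163,-0.249,0.387]},
  {"translation": [383,75,250],"turn": [-0.163,-0.249,0.387]},
  {"translation": [383,75,250],"turn": [-0.163,-0.249,0.387]},
  {"translation": [383,75,250],"turn": [-0.163,-0.249,0.387]},
  {"translation": [383,75,250],"turn": [-0.163,-0.249,0.387]},
  {"translation": [383,75,250],"turn": [-0.163,-0.249,0.387]},
  {"translation": [383,75,250],"turn": [-0.163,-0.249,0.387]},
])

```text
clock: 8.4
position: [0.6018, -0.2218, 0.1433]
ee_rot: [1.834, -2.264, 0.251]
force: [-0.5, -0.9, -1.6]
width: 0.132
```

Call:
jog_arm([
  {"translation": [0,0,0],"turn": [0,0,0]},
  {"translation": [0,0,0],"turn": [0,0,0]},
  {"translation": [0,0,0],"turn": [0,0,0]},
])

```text
clock: 8.65
position: [0.6044, -0.2086, 0.1443]
ee_rot: [1.854, -2.258, 0.247]
force: [0.6, 0.9, -1.6]
width: 0.129
```

```bash
cat >> h.py <<'E'
def held(pts,tin=None): # tray-frame points -> world from measured TCP
    s=arm.observe();q=R.from_rotvec(s["ee_rot"])
    d=np.atleast_2d(pts)-(TIN if tin is None else tin)
    return s["position"]+q.apply(d*[1,-1,-1])
def tray_over(f): return [(f(box(-.055,.055,-.045,.045,.006)),(0,0,255)),(f(box(.002,.014,-.025,.025,.048)),(0,255,255)),(f([(-.041,-.045,.004),(-.041,.045,.004)]),(0,255,0))]
dk=lambda p:place(DK,0,p)
dock_over=[(dk(box(-.058,-.046,-.049,.049,.017)),(255,255,0)),(dk(box(-.046,.058,-.049,.049,.008)),(255,0,255))]
E
python3 - <<'E'
from h import *
s=arm.observe();print(s["clock"],s["position"],s["width"],s["force"])
P,Q=tcp_for((-.030,0,.08),np.radians(15));print(P,rel(P,Q))
look("pics/d1.png",[("side",(243,153)),("top",(308,168))],hw=(24,26),over=tray_over(held)+dock_over)
E
```

```text
8.65 [ 0.604397   -0.20862146  0.14427478] 0.12851506351050074 [ 0.55228743  0.86287189 -1.63892454]
[ 0.60704473 -0.21019426  0.13562412] ([-1.3, -2.9, 8.6], [0.003, -0.007, -0.001])
```

View pics/d1.png

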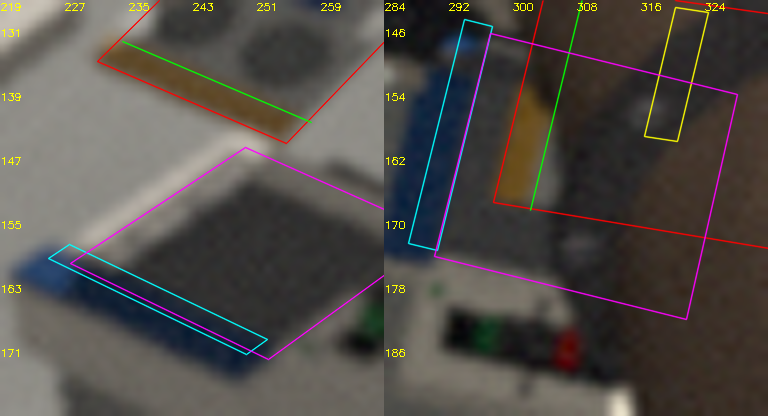

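```bash
python3 - <<'E'
from h import *
for e in((-.034,0,.05),(-.034,0,.012)):
    P,Q=tcp_for(e,np.radians(15));print(P,rel(P,Q))
E
```

```text
[ 0.60781667 -0.20626946  0.10562412] ([-12.8, -2.8, 36.9], [0.003, -0.007, -0.001])
[ 0.60781667 -0.20626946  0.06762412] ([-22.9, -2.9, 73.5], [0.003, -0.007, -0.001])
```

Call:
jog_arm([
  {"translation": [-6,-3,18],"turn": [0,-0.005,0]},
  {"translation": [-13,-3,37],"turn": [0.003,-0.007,0]},
  {"translation": [-18,-3,55],"turn": [0.003,-0.007,0]},
  {"translation": [-23,-3,73],"turn": [0.003,-0.007,0]},
  {"translation": [-23,-3,73],"turn": [0.003,-0.007,0]},
  {"translation": [-23,-3,73],"turn": [0.003,-0.007,0]},
  {"translation": [-23,-3,73],"turn": [0.003,-0.007,0]},
])

```text
clock: 9.33
position: [0.6085, -0.2074, 0.0693]
ee_rot: [1.858, -2.264, 0.248]
force: [-0.3, 0.3, -0.1]
width: 0.131
```

```bash
python3 - <<'E'
from h import *
s=arm.observe();print(s["force"],s["ft_torque"])
for e in((-.034,0,.012),(-.034,0,.003),(-.046,0,.003),(-.054,0,.003)):
    P,Q=tcp_for(e,np.radians(15));print(P,rel(P,Q))
look("pics/d2.png",[("side",(243,153)),("top",(308,168))],hw=(24,26),over=tray_over(held)[::2]+dock_over[:1])
E
```

```text
[-0.29749957  0.29278167 -0.10914117] [ 0.41291021 -0.10378123 -0.03329552]
[ 0.60781667 -0.20626946  0.06762412] ([-1.4, 0.9, 1.3], [-0.001, -0.001, -0.002])
[ 0.60781667 -0.20626946  0.05862412] ([-3.7, 0.9, 10.0], [-0.001, -0.001, -0.002])
[ 0.61013249 -0.19449504  0.05862412] ([-15.3, 1.0, 6.9], [-0.001, -0.001, -0.002])
[ 0.61167637 -0.18664542  0.05862412] ([-23.0, 1.0, 4.8], [-0.001, -0.001, -0.002])
```

View pics/d2.png

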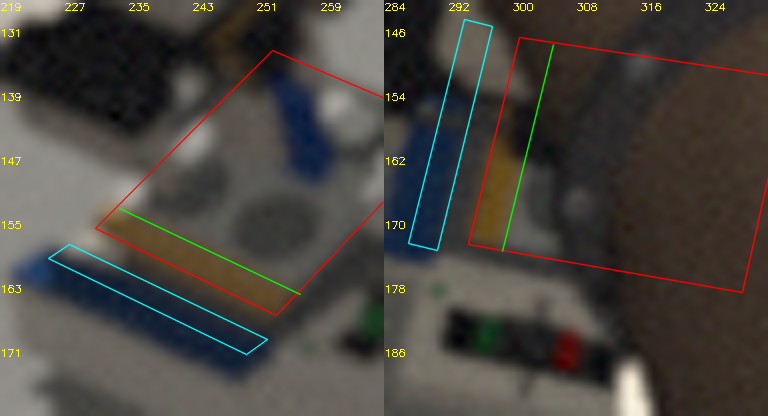

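Call:
jog_arm([
  {"translation": [-2,2,4],"turn": [0,0,0]},
  {"translation": [-4,2,9],"turn": [0,0,0]},
  {"translation": [-4,2,9],"turn": [0,0,0]},
  {"translation": [-4,2,9],"turn": [0,0,0]},
  {"translation": [-4,2,9],"turn": [0,0,0]},
])

```text
clock: 9.85
position: [0.606, -0.2064, 0.0584]
ee_rot: [1.857, -2.265, 0.246]
force: [0.5, 0.6, -1.0]
width: 0.133
```

```bash
python3 - <<'E'
from h import *
for e in((-.034,0,.003),(-.046,0,.003),(-.054,0,.003)):
    P,Q=tcp_for(e,np.radians(15));print(P,rel(P,Q))
E
```

```text
[ 0.60781667 -0.20626946  0.05862412] ([-0.4, -1.7, -0.3], [0.0, -0.001, -0.003])
[ 0.61013249 -0.19449504  0.05862412] ([-12.0, -1.7, -3.4], [0.0, -0.001, -0.003])
[ 0.61167637 -0.18664542  0.05862412] ([-19.7, -1.7, -5.5], [0.0, -0.001, -0.003])
```

Call:
jog_arm([
  {"translation": [-4,-1,-1],"turn": [0,0,0]},
  {"translation": [-8,-1,-2],"turn": [0,0,0]},
  {"translation": [-12,-1,-3.4],"turn": [0,0,0]},
  {"translation": [-16,-1,-4.5],"turn": [0,0,0]},
  {"translation": [-20,-1,-5.5],"turn": [0,0,0]},
  {"translation": [-20,-1,-5.5],"turn": [0,0,0]},
  {"translation": [-20,-1,-5.5],"turn": [0,0,0]},
])

```text
clock: 10.43
position: [0.6112, -0.1857, 0.0586]
ee_rot: [1.858, -2.264, 0.246]
force: [-1.0, -0.8, -1.7]
width: 0.128
```

```bash
python3 - <<'E'
from h import *
print(arm.observe()["force"])
for e in((-.054,0,.001),(-.058,0,.001)):
    P,Q=tcp_for(e,np.radians(15));print(P,rel(P,Q))
look("pics/d3.png",[("side",(243,153)),("top",(308,168))],hw=(24,26),over=tray_over(held)[1:])
E
```

```text
[-1.02235328 -0.76342479 -1.653025  ]
[ 0.61167637 -0.18664542  0.05662412] ([0.3, -0.6, 2.1], [0.0, -0.001, -0.002])
[ 0.61244832 -0.18272062  0.05662412] ([-3.5, -0.6, 1.1], [0.0, -0.001, -0.002])
```

View pics/d3.png

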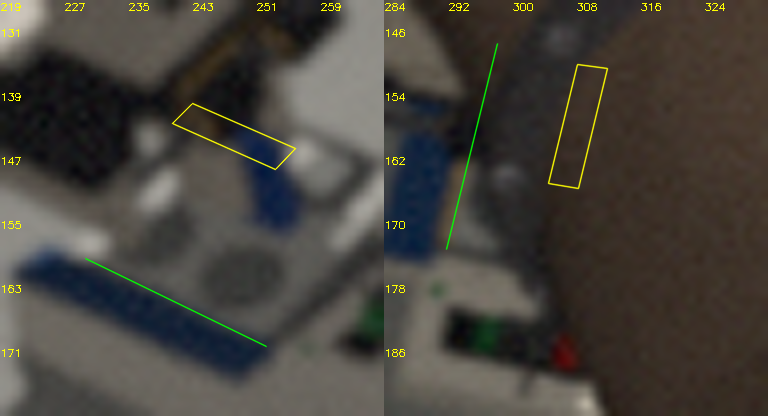

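Call:
jog_arm([
  {"translation": [-1,-0.6,1],"turn": [0,0,0]},
  {"translation": [-2,-0.6,1.5],"turn": [0,0,0]},
  {"translation": [-2,-0.6,1.5],"turn": [0,0,0]},
  {"translation": [-2,-0.6,1.5],"turn": [0,0,0]},
])

```text
clock: 10.87
position: [0.6119, -0.1848, 0.0565]
ee_rot: [1.857, -2.265, 0.246]
force: [-0.3, -0.3, -2.0]
width: 0.13
```

Call:
jog_arm([
  {"translation": [-1,0,0],"turn": [0,0,0]},
  {"translation": [-2,0,0],"turn": [0,0,0]},
  {"translation": [-2,0,0],"turn": [0,0,0]},
  {"translation": [-2,0,0],"turn": [0,0,0]},
])

```text
clock: 11.2
position: [0.6123, -0.1838, 0.0562]
ee_rot: [1.855, -2.264, 0.247]
force: [-0.8, -4.2, -0.6]
width: 0.13
```

```bash
python3 - <<'E'
from h import *
s=arm.observe();t=R.from_rotvec(s["ee_rot"]).as_matrix()
print(np.degrees(np.arcsin(t[2,0])))
p=np.array([-63,0,20.])
for a in(.066,.131,.196,.262):
    print(a,(p-R.from_rotvec([0,-a,0]).apply(p)+[1.0,0,0]).round(1))
E
```

```text
15.146075658519239
0.066 [2.2 0.  4.2]
0.131 [3.1 0.  8.4]
0.196 [ 3.7  0.  12.7]
0.262 [ 4.  0. 17.]
```

Call:
jog_arm([
  {"translation": [1,0,0],"turn": [0,0,0]},
  {"translation": [2.2,0,4.2],"turn": [0,-0.066,0]},
  {"translation": [3.1,0,8.4],"turn": [0,-0.131,0]},
  {"translation": [3.7,0,12.7],"turn": [0,-0.196,0]},
  {"translation": [3.7,0,12.7],"turn": [0,-0.196,0]},
  {"translation": [3.7,0,12.7],"turn": [0,-0.196,0]},
])

```text
clock: 11.7
position: [0.6104, -0.1908, 0.0445]
ee_rot: [1.955, -2.391, 0.066]
force: [-0.4, 0.8, -2.0]
width: 0.129
```

```bash
python3 - <<'E'
from h import *
print(arm.observe()["force"], arm.observe()["ft_torque"])
for e in((-.0565,0,.0),(-.0555,0,.0)):
    P,Q=tcp_for(e,0.0);print(P,rel(P,Q))
e=held([(-.055,0,0),(.055,0,0),(.055,.045,0),(.055,-.045,0)]);print((R.from_euler("z",DK[3]).inv().apply(e-np.array(DK[:3]))*1000).round(1).tolist())
E
```

```text
[-0.4050388   0.79985491 -1.95910789] [ 0.16089177 -0.02923998 -0.00118967]
[ 0.6107456  -0.19137781  0.04      ] ([0.2, -0.4, 4.5], [0.0, -0.068, -0.006])
[ 0.61055261 -0.19235901  0.04      ] ([1.2, -0.5, 4.6], [0.0, -0.068, -0.006])
[[-55.5, -0.1, 0.2], [54.2, -0.7, 7.7], [54.5, 44.3, 7.7], [54.0, -45.7, 7.7]]
```

Call:
jog_arm([
  {"translation": [0.2,0,2.3],"turn": [0,-0.034,0]},
  {"translation": [0.2,0,4.6],"turn": [0,-0.068,0]},
  {"translation": [0.2,0,4.6],"turn": [0,-0.068,0]},
  {"translation": [0.2,0,4.6],"turn": [0,-0.068,0]},
])

```text
clock: 12.03
position: [0.6112, -0.1893, 0.0403]
ee_rot: [-1.993, 2.428, -0.001]
force: [0.0, -4.6, -2.3]
width: 0.129
```

Call:
jog_arm([
  {"translation": [0,0,1],"turn": [0,0,0]},
  {"translation": [0,0,1.5],"turn": [0,0,0]},
  {"translation": [0,0,1.5],"turn": [0,0,0]},
  {"translation": [0,0,1.5],"turn": [0,0,0]},
])

```text
clock: 12.37
position: [0.6112, -0.1895, 0.0389]
ee_rot: [-1.993, 2.428, -0.001]
force: [-0.2, -2.7, -0.6]
width: 0.129
```

Call:
jog_arm([
  {"translation": [1,0,1],"turn": [0,0,0]},
  {"translation": [1,0,2],"turn": [0,0,0]},
  {"translation": [1,0,2],"turn": [0,0,0]},
  {"translation": [1,0,2],"turn": [0,0,0]},
])

```text
clock: 12.7
position: [0.6112, -0.1902, 0.0369]
ee_rot: [-1.991, 2.427, 0.001]
force: [0.9, 1.4, 1.7]
width: 0.129
```

```bash
python3 - <<'E'
from h import *
s=arm.observe();print(s["force"], s["ft_torque"],s["position"])
e=held([(-.055,0,0),(.055,0,0),(.055,.045,0),(.055,-.045,0)]);print((R.from_euler("z",DK[3]).inv().apply(e-np.array(DK[:3]))*1000).round(1).tolist())
E
```

```text
[0.86972158 1.42782763 1.74121967] [ 0.1699621   0.05654347 -0.07421414] [ 0.61118304 -0.19020587  0.03693498]
[[-57.8, 0.4, -2.9], [52.2, 0.1, -3.2], [52.3, 45.1, -3.1], [52.1, -44.9, -3.2]]
```

Call:
jog_arm([
  {"translation": [0.5,0,0.7],"turn": [0,0,0]},
  {"translation": [0.5,0,1.4],"turn": [0,0,0]},
  {"translation": [0.5,0,1.4],"turn": [0,0,0]},
  {"translation": [0.5,0,1.4],"turn": [0,0,0]},
])

```text
clock: 13.03
position: [0.6113, -0.1902, 0.0368]
ee_rot: [-1.991, 2.427, -0.0]
force: [-2.9, 3.1, 14.1]
width: 0.132
```

Call:
jog_arm([
  {"translation": [0,0,-1],"turn": [0,0,0]},
  {"translation": [0,0,-1],"turn": [0,0,0]},
  {"translation": [0,0,-1],"turn": [0,0,0]},
  {"translation": [0,0,-1],"turn": [0,0,0]},
  {"translation": [0,0,-1],"turn": [0,0,0]},
  {"translation": [0,0,-1],"turn": [0,0,0]},
], claw=-0.2)

```text
clock: 13.53
position: [0.6105, -0.1917, 0.0361]
ee_rot: [-1.991, 2.429, 0.001]
force: [0.8, 0.7, -0.6]
width: 0.512
```

Call:
jog_arm([
  {"translation": [0,0,-30],"turn": [0,0,0]},
  {"translation": [0,0,-60],"turn": [0,0,0]},
  {"translation": [0,20,-90],"turn": [0,0,0]},
  {"translation": [0,60,-110],"turn": [0,0,0]},
  {"translation": [0,100,-120],"turn": [0,0,0]},
  {"translation": [0,140,-120],"turn": [0,0,0]},
  {"translation": [0,180,-120],"turn": [0,0,0]},
  {"translation": [0,180,-120],"turn": [0,0,0]},
  {"translation": [0,180,-120],"turn": [0,0,0]},
], claw=-0.2)

```text
clock: 14.28
position: [0.4316, -0.1567, 0.1562]
ee_rot: [1.99, -2.429, 0.0]
force: [-0.1, 0.6, 0.7]
width: 0.601
```

```bash
python3 - <<'E'
from h import *
s=arm.observe();print(s["clock"],s["position"],s["force"],s["width"])
f=lambda p:place([*(place(DK,0,[(-.002,0,0)])[0]),DK[3]],0,p)
look("pics/e1.png",[("side",(253,160)),("top",(306,168))],hw=(24,26),over=tray_over(f)[1:])
E
```

```text
14.2833 [ 0.43162912 -0.15667634  0.15621606] [-0.11140211  0.56487091  0.68382694] 0.6011403060906921
```

View pics/e1.png

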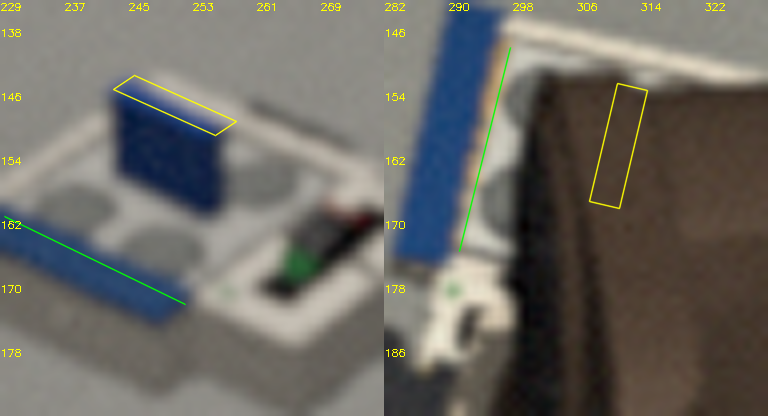

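```bash
python3 - <<'E'
from h import *
Q=toolrot(DK[3],0)
for e in((-.012,-.08,.054),(-.012,-.08,.036)):
    P=place(DK,0,[e])[0];print(P,rel(P,Q))
E
```

```text
[ 0.53581969 -0.15778676  0.074     ] ([-18.8, -98.7, 83.0], [-0.002, 0.001, -0.004])
[ 0.53581969 -0.15778676  0.056     ] ([-18.8, -98.6, 101.0], [-0.002, 0.001, -0.004])
```

Call:
jog_arm([
  {"translation": [-19,-30,0],"turn": [0,0,0]},
  {"translation": [-19,-65,20],"turn": [0,0,0]},
  {"translation": [-19,-98,50],"turn": [0,0,0]},
  {"translation": [-19,-98,84],"turn": [0,0,0]},
  {"translation": [-19,-98,84],"turn": [0,0,0]},
  {"translation": [-19,-98,84],"turn": [0,0,0]},
  {"translation": [-19,-98,84],"turn": [0,0,0]},
  {"translation": [-19,-98,84],"turn": [0,0,0]},
], claw=1, grip_force=10)

```text
clock: 15.05
position: [0.535, -0.1568, 0.0741]
ee_rot: [-1.99, 2.427, -0.003]
force: [-0.3, 0.1, 1.4]
width: 0.073
```

```bash
python3 - <<'E'
from h import *
s=arm.observe();print(s["width"],s["force"]);Q=toolrot(DK[3],0)
P=place(DK,0,[(-.012,-.08,.034)])[0];print(P,rel(P,Q))
look("pics/w1.png",[("side",(262,160))],hw=(32,24),k=12,over=[(dk([(0,-.08,.034),(-.012,-.08,.034)]),(0,255,255))])
E
```

```text
0.0725514463878429 [-0.25434949  0.12093596  1.40147882]
[ 0.53581969 -0.15778676  0.054     ] ([0.8, -0.9, 20.1], [-0.003, 0.001, -0.003])
```

View pics/w1.png

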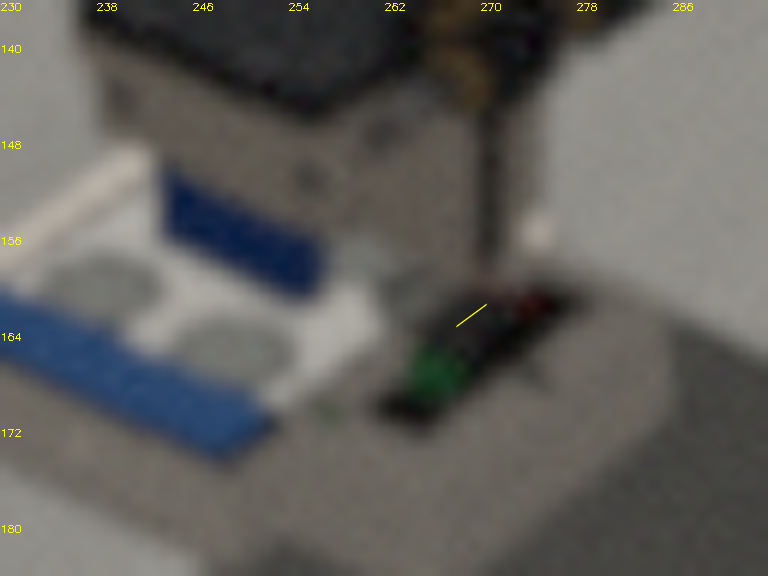

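Call:
jog_arm([
  {"translation": [0,0,10],"turn": [0,0,0]},
  {"translation": [0,0,17],"turn": [0,0,0]},
  {"translation": [0,0,18],"turn": [0,0,0]},
  {"translation": [0,0,19],"turn": [0,0,0]},
  {"translation": [0,0,19],"turn": [0,0,0]},
  {"translation": [0,0,19],"turn": [0,0,0]},
], claw=1)

```text
clock: 15.6
position: [0.534, -0.1569, 0.0533]
ee_rot: [-1.991, 2.428, 0.0]
force: [-0.6, 0.8, -0.4]
width: 0.003
```

Call:
jog_arm([
  {"translation": [0,0,0.7],"turn": [0,0,0]},
  {"translation": [0,0,1.3],"turn": [0,0,0]},
  {"translation": [0,0,1.3],"turn": [0,0,0]},
  {"translation": [0,0,1.3],"turn": [0,0,0]},
])

```text
clock: 15.93
position: [0.5341, -0.1569, 0.0522]
ee_rot: [-1.991, 2.428, -0.0]
force: [0.3, -0.9, 1.5]
width: 0.009
```

Call:
jog_arm([
  {"translation": [0,0,0.6],"turn": [0,0,0]},
  {"translation": [0,0,1],"turn": [0,0,0]},
  {"translation": [0,0,1],"turn": [0,0,0]},
  {"translation": [0,0,1],"turn": [0,0,0]},
])

```text
clock: 16.27
position: [0.5344, -0.1563, 0.0515]
ee_rot: [-1.991, 2.427, -0.0]
force: [-1.8, 1.0, 7.0]
width: 0.008
```

Call:
jog_arm([
  {"translation": [2,0,-0.8],"turn": [0,0,0]},
  {"translation": [4,0,-1.4],"turn": [0,0,0]},
  {"translation": [6,0,-1.8],"turn": [0,0,0]},
  {"translation": [8,0,-2.1],"turn": [0,0,0]},
  {"translation": [8,0,-2.1],"turn": [0,0,0]},
])

```text
clock: 16.68
position: [0.5329, -0.1645, 0.0538]
ee_rot: [-1.991, 2.428, -0.001]
force: [-1.1, 2.7, 12.0]
width: 0.001
```

```bash
cat >> h.py <<'E'
def bands(n="side"):
    im=arm.get_image(n);h=cv2.cvtColor(im,cv2.COLOR_BGR2HSV).astype(int)
    c=proj(n,dk([(0,-.08,.03)]))[0];yy,xx=np.mgrid[:384,:512]
    near=np.hypot(xx-c[0],yy-c[1])<13
    for nm,m in(("green",(abs(h[...,0]-65)<18)),("red",(h[...,0]<8)|(h[...,0]>172)),("orange",(abs(h[...,0]-15)<6))):
        m=m&near&(h[...,1]>(110 if nm!="orange" else 170))&(h[...,2]>35)
        if m.sum()>2: print(n,nm,m.sum(),xx[m].mean().round(1),yy[m].mean().round(1))
    for th in (-.9,-.5,-.2,0,.2,.5,.9): print(th,proj(n,dk([(.024*np.sin(th),-.08,.010+.024*np.cos(th))]))[0].round(1),end=" ")
    print()
E
python3 - <<'E'
from h import *
s=arm.observe();print(s["force"],R.from_euler("z",DK[3]).inv().apply(s["position"]-np.array(DK[:3])).round(4))
bands("side")
E
```

```text
[-1.13915459  2.65748161 11.99030892] [-0.0049 -0.0815  0.0338]
side green 6 267.5 164.8
-0.9 [266.  166.3] -0.5 [267.6 163.4] -0.2 [269.  161.7] 0 [270.  160.8] 0.2 [271.  160.2] 0.5 [272.4 159.9] 0.9 [273.8 160.5]
```

Call:
jog_arm([
  {"translation": [3,0,-0.5],"turn": [0,0,0]},
  {"translation": [6,0,-0.5],"turn": [0,0,0]},
  {"translation": [9,0,-0.4],"turn": [0,0,0]},
  {"translation": [9,0,-0.4],"turn": [0,0,0]},
])

```text
clock: 17.07
position: [0.5312, -0.1743, 0.0541]
ee_rot: [-1.99, 2.429, -0.002]
force: [-1.3, 0.1, 7.4]
width: 0.006
```

```bash
python3 - <<'E'
from h import *
s=arm.observe();print(s["force"],R.from_euler("z",DK[3]).inv().apply(s["position"]-np.array(DK[:3])).round(4))
bands("side")
E
```

```text
[-1.34322094  0.13635711  7.3908103 ] [ 0.0051 -0.0814  0.0341]
side green 7 269.1 162.4
side orange 9 266.0 166.6
-0.9 [266.  166.3] -0.5 [267.6 163.4] -0.2 [269.  161.7] 0 [270.  160.8] 0.2 [271.  160.2] 0.5 [272.4 159.9] 0.9 [273.8 160.5]
```

Call:
jog_arm([
  {"translation": [0,0,-20],"turn": [0,0,0]},
  {"translation": [20,0,-50],"turn": [0,0,0]},
  {"translation": [60,0,-70],"turn": [0,0,0]},
  {"translation": [100,0,-80],"turn": [0,0,0]},
  {"translation": [140,0,-80],"turn": [0,0,0]},
  {"translation": [160,0,-80],"turn": [0,0,0]},
  {"translation": [160,0,-80],"turn": [0,0,0]},
])

```text
clock: 17.7
position: [0.496, -0.3384, 0.1325]
ee_rot: [1.978, -2.437, 0.002]
force: [-0.2, 0.0, -0.6]
width: 0.009
```

```bash
python3 - <<'E'
from h import *
bands("side");bands("top")
pm=[(dk([(0,-.102,.018),(0,-.092,.018)]),(0,255,255)),(dk([(0,-.068,.018),(0,-.058,.018)]),(0,255,255))]
look("pics/w2.png",[("side",(266,164)),("top",(304,180))],hw=(16,16),k=16)
E
```

```text
side green 9 269.8 162.1
side orange 8 266.0 167.0
-0.9 [266.  166.3] -0.5 [267.6 163.4] -0.2 [269.  161.7] 0 [270.  160.8] 0.2 [271.  160.2] 0.5 [272.4 159.9] 0.9 [273.8 160.5] 
top green 14 301.3 184.4
top orange 7 296.4 183.3
-0.9 [296.4 183.4] -0.5 [298.9 183.5] -0.2 [301.1 183.8] 0 [302.6 184.2] 0.2 [304.  184.6] 0.5 [306.  185.3] 0.9 [308.  186.3]
```

View pics/w2.png

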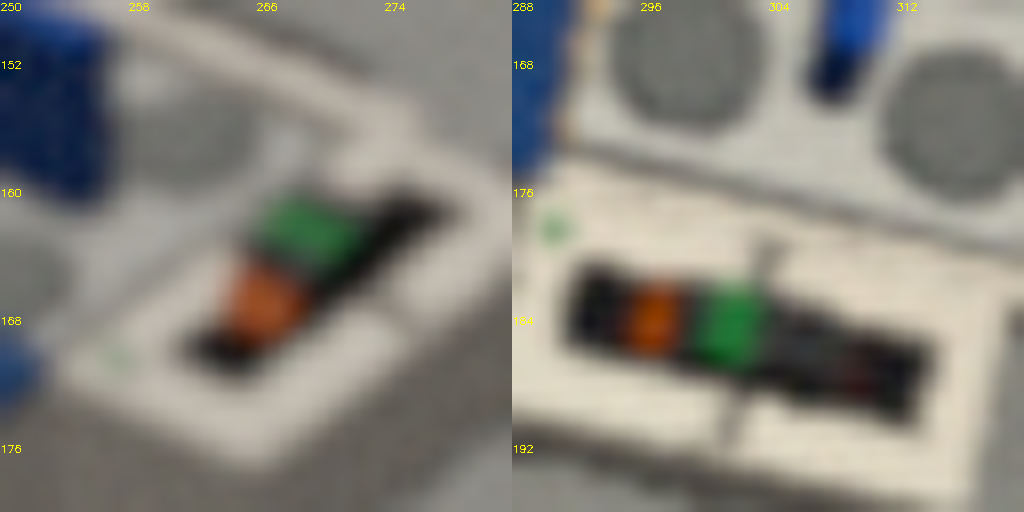

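```bash
python3 - <<'E'
from h import *
print("marks pred",proj("top",dk([(0,-.055,.018),(0,-.08,.018),(0,-.105,.018)])).round(2).tolist())
# observed marks midpoint and slot ends: (display-512)/16+288-.5
print("obs marks",[((x-512)/16+287.5,y/16+163.5) for x,y in((767,255),(732,415))])
Q=toolrot(DK[3],0)
for e in((-.004,-.08,.055),(-.004,-.08,.035)):
    P=place(DK,0,[e])[0];print(P,rel(P,Q))
E
```

```text
marks pred [[303.67, 177.97], [301.91, 185.34], [300.13, 192.77]]
obs marks [(303.4375, 179.4375), (301.25, 189.4375)]
[ 0.53427581 -0.16563637  0.075     ] ([-167.2, -2.4, 58.4], [-0.0, 0.002, -0.002])
[ 0.53427581 -0.16563637  0.055     ] ([-167.2, -2.4, 78.4], [-0.0, 0.002, -0.002])
```

Call:
jog_arm([
  {"translation": [-40,-2,0],"turn": [0,0,0]},
  {"translation": [-80,-2,5],"turn": [0,0,0]},
  {"translation": [-120,-2,15],"turn": [0,0,0]},
  {"translation": [-150,-2,30],"turn": [0,0,0]},
  {"translation": [-167,-2,58],"turn": [0,0,0]},
  {"translation": [-167,-2,72],"turn": [0,0,0]},
  {"translation": [-167,-2,72],"turn": [0,0,0]},
  {"translation": [-167,-2,72],"turn": [0,0,0]},
])

```text
clock: 18.57
position: [0.5336, -0.1658, 0.0612]
ee_rot: [-1.995, 2.427, 0.002]
force: [0.4, 0.0, -0.7]
width: 0.004
```

```bash
python3 - <<'E'
from h import *
P=place(DK,0,[(-.004,-.081,.034)])[0];print(rel(P,toolrot(DK[3],0)),arm.observe()["force"])
E
```

```text
([-0.3, 0.4, 7.2], [0.001, 0.001, -0.0]) [ 0.44458941  0.03844515 -0.73834569]
```

Call:
jog_arm([
  {"translation": [0,0,4],"turn": [0,0,0]},
  {"translation": [0,0,7],"turn": [0,0,0]},
  {"translation": [0,0,7.7],"turn": [0,0,0]},
  {"translation": [0,0,7.7],"turn": [0,0,0]},
  {"translation": [0,0,7.7],"turn": [0,0,0]},
])

```text
clock: 18.98
position: [0.5343, -0.1678, 0.0543]
ee_rot: [-1.99, 2.429, -0.002]
force: [-0.2, -1.1, 2.5]
width: 0.009
```

Call:
jog_arm([
  {"translation": [0,0,0.4],"turn": [0,0,0]},
  {"translation": [1.5,0,0.4],"turn": [0,0,0]},
  {"translation": [3,0,0.4],"turn": [0,0,0]},
  {"translation": [4.5,0,0.4],"turn": [0,0,0]},
  {"translation": [4.5,0,0.4],"turn": [0,0,0]},
  {"translation": [4.5,0,0.4],"turn": [0,0,0]},
])

```text
clock: 19.48
position: [0.5338, -0.1712, 0.0542]
ee_rot: [-1.99, 2.428, -0.001]
force: [-0.3, 0.8, 6.9]
width: 0.003
```

Call:
jog_arm([
  {"translation": [0,0,-20],"turn": [0,0,0]},
  {"translation": [20,0,-50],"turn": [0,0,0]},
  {"translation": [60,0,-70],"turn": [0,0,0]},
  {"translation": [100,0,-80],"turn": [0,0,0]},
  {"translation": [140,0,-80],"turn": [0,0,0]},
  {"translation": [160,0,-80],"turn": [0,0,0]},
  {"translation": [160,0,-80],"turn": [0,0,0]},
])

```text
clock: 20.07
position: [0.4989, -0.3358, 0.1328]
ee_rot: [1.979, -2.437, 0.002]
force: [0.1, -0.2, -0.6]
width: 0.006
```

```bash
python3 - <<'E'
from h import *
bands("side");bands("top")
look("pics/w3.png",[("side",(264,160)),("top",(308,172))],hw=(24,26),k=8)
E
```

```text
side green 7 270.7 162.0
side red 4 267.2 165.5
side orange 8 266.5 166.0
-0.9 [266.  166.3] -0.5 [267.6 163.4] -0.2 [269.  161.7] 0 [270.  160.8] 0.2 [271.  160.2] 0.5 [272.4 159.9] 0.9 [273.8 160.5] 
top green 13 302.2 184.5
top orange 9 297.1 183.6
-0.9 [296.4 183.4] -0.5 [298.9 183.5] -0.2 [301.1 183.8] 0 [302.6 184.2] 0.2 [304.  184.6] 0.5 [306.  185.3] 0.9 [308.  186.3]
```

View pics/w3.png

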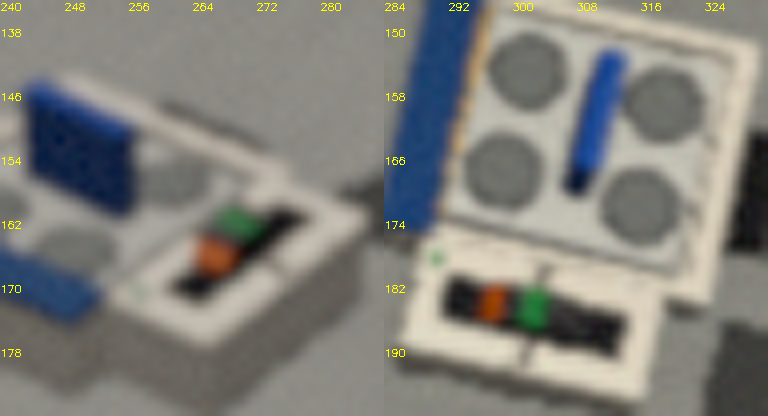

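```bash
python3 - <<'E'
from cell import arm
print(arm.observe()["clock"],arm.sign_off())
E
```

```text
the job is handed in; nothing more can be done
20.2667 None
```

The tray is in the warming dock and the thumbwheel is set to green; I handed the job in at 20.3 s of the 58 s allowed.

- **Tray:** I took it off the rest by the blue grip bar and slid the tongue under the lip at 15° until it lightly touched the back wall (about 4 N). I then lowered the opposite edge until it met the pocket floor (about 14 N), let go and backed away. The last pictures from both cameras show it flat and square inside the pocket walls, with only a thin sliver of brass showing past the lip.
- **Thumbwheel:** I rolled it in two pressing strokes. In the last top picture the green band lies between the two index marks. By my measurement its middle is about 0.05 rad short of the marks, well inside the band's ±0.18 rad.
- **Force:** The highest reading I saw was about 14 N, well under the limits. I only read it at the end of each move.

**Checks that disagreed or were not made:**
- The tray's height in the grip came out about 3 mm different from my first estimate; I corrected this by feeling for the floor.
- The side camera's reading of the green band differed slightly from the top camera's. I went by the top view and the orange band.
- I saw no contact with the other things on the bench, but I did not compare their positions before and after.

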